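Shift the date coder into run and start it

TASK

On the bench date coder, gently push the orange shift knob with your fingertips (don't grip it) along its L-shaped slot, round the corner and fully home to the end with the green mark. Then press the green start button all the way down and let it go. Don't press the red stop button, don't start the coder before the knob is home, and leave everything else standing where it is.

Things in the scene. Friction and masses are not known exactly. Their poses are not given: they have to be found in the camera images.
- coder: The date coder, fixed to the bench: a blue console 220 mm in x, 410 mm in y, with a flat aluminium deck 48 mm above the bench. Origin: on the bench, 90 mm behind the edge facing the robot, 130 mm from the -y edge. At its +y end a white coding head (x -70..110, y 190..270 mm, 160 mm tall; spool out to y 170). The slot's first leg runs along its +y, the second along its +x.
- knob_centre (a point): Centre of the orange shift knob, an upright cylinder 26 mm in diameter and 26 mm tall, 68 mm above the bench (underside 7 mm, top 33 mm above the deck). Its 10 mm steel pin runs in the slot with 2 mm of play each side; it cannot be lifted or turned. It needs about 2 N to slide and stays where it is left. Axes as the coder's.
- shift_along (a joint): How far the pin has gone along the first leg (coder's +y): 0 at the parked end, 0.080 m at the corner (up to about 0.082 against the slot's wall).
- shift_across (a joint): How far the pin has gone along the second leg (coder's +x): 0 in the first leg and at the corner, 0.050 m at the run end (up to about 0.052 against the wall). The slot blocks it until the pin is at the corner.
- corner (a point): Centre of the slot's corner, at deck height (48 mm above the bench), coder (-25, -5) mm. The slot is 14 mm wide; its first leg comes here from the parked end at coder (-25, -85) mm, which has a yellow mark beside it. Axes as the coder's.
- run_end (a point): Where the pin's axis stands when home at the green-marked end of the slot, at deck height: coder (25, -5) mm.
- start_top (a point): Centre of the top of the green start button (28 mm in diameter) in a black ring on the deck, at coder (-35, 85) mm; pressed straight down.
- start (a joint): Travel of the green start button: 0 up, 0.006 m fully down; a spring of about 5 N at full travel brings it back.
- stop_top (a point): Centre of the top of the red stop button, same size, at coder (35, 85) mm. To be left alone.
- stop (a joint): Travel of the red stop button: 0 up, 0.006 m down.
- ribbon: Bystander, loose, to be left alone. Black ribbon spool, 36 mm across, 40 mm tall, standing on the deck's far right part; origin at the centre of its underside.
- tin: Bystander, loose, to be left alone. Blue tin, 38 mm across, 30 mm tall, standing on the deck's far part; origin at the centre of its underside.
- carton_a: Bystander, loose, to be left alone. White and green carton 110 x 170 x 45 mm lying on the bench at the right; origin at the centre of its underside.
- label_roll: Bystander, loose, to be left alone. White label roll, a ring 90 mm across, 50 mm tall, lying flat on the bench; origin at the centre of its underside.
- spray: Bystander, loose, to be left alone. Bottle with a blue cap, 48 mm across, 130 mm tall, standing on the bench at the left; origin at the centre of its underside.

How it is judged:
By the outcome, as a careful person would: the job done as asked, in the order asked, and still so for the second after the job is handed in, with the robot touching nothing.
It also fails if it takes over 42 s, if anything falls off the work surface, if the arm or the gripper's body presses on something with over 40 N, if the wrist force passes 120 N, or if a joint passes its speed limit or range.

ROBOT

A 6-joint arm with a two-finger parallel gripper is mounted at the origin on the work surface. World frame = base frame: x ahead of the robot, y to its left, z up, the work surface at z = 0. Lengths are in m, angles in rad, forces in N, time in s.
With the tool pointing down it reaches from about 0.275 to 0.875 m from the base axis. Payload 12.5 kg.
Tool frame: the origin (TCP) lies at the very end of the fingers, on their centre line; the grasp point (between the pads) lies 19 mm behind it (env.grasp_offset is the distance from the TCP to the grasp point, in m); z points along the fingers, y is the line along which they close (so a half turn about z gives the same grasp; the last joint's range is limited). The gripper opens to 85 mm and grips with 20 to 120 N. Pads are 22 mm wide; open, the fingers measure 114 mm over their backs; the gripper's body (76 mm by 85 mm) begins 54 mm behind the grasp point. The pads swing forward as they close: fully open they stand 13 mm farther back than shut.
Start: joints at [1.13, 0.351, 1.652, -0, 1.139, -0.085], TCP at [0.192, 0.516, 0.231] pointing down, gripper open.
Joint ranges: [-2.75, 2.75], [-0.79, 2.1], [0.01, 2.65], [-1.57, 4.71], [0.07, 3.14], [-2.87, 2.87]. Speed limits (rad/s): [2.22, 2.22, 2.79, 3.14, 3.14, 3.14].

INTERFACE

Orientations are given as a 3x3 rotation matrix whose columns are the frame's x, y, z axes.
In Python, from cell import env gives the robot as it stands.
- The arm moves only by the shell command python3 -m creep 'ROWS' [OPENING]. ROWS is JSON, a list of rows, each a list of 2 entries, a list of its own where there are three numbers: the shift along the world's x, y, z in mm, then the turn about the world's z in rad. A call has 1 to 10 rows; each row shifts and turns the commanded pose from where the row before left it; what a row does not reach is not made up. A row lasts 1/12 s, in which the tool goes at most 41.7 mm and 7.16 degrees, less where a joint would pass 70% of its speed; a pose out of reach is approached as far as the arm can. A call is refused whole if a number of a shift passes 41.7 or a number of a turn 0.125, either way. A call with a gripper value outside its range is refused whole. OPENING is the finger opening in mm, from 0 to 85.4, set as the call begins (- or left out, the last holds). The fingers move at their own pace and stop on an object; the grip force is fixed at half the most. Time passes only in rows, so rows that do not move let the fingers close. It gives the time, the measured TCP pose, the force, the opening and the grip force at its end, in the units of the state.
- env.read_state(): the state, without advancing time (a new reading comes with each control period).
- env.grab_frame(name): name is "scene" or "top" or "wrist"; returns the picture (420x560x3 uint8, red, green, blue); there is no depth.
- env.calibration(name): a dict with "mtx" (3x3 intrinsics, pixels), "rvec" (rotation vector, rad) and "tvec" (3), from world to camera coordinates, as OpenCV has them. Camera axes: x right, y down, z forward; pixel columns grow to the right and rows downward; lengths in m; the calibration is good to about 2 mm. A picture is of the moment at which its call begins: read the wrist's pose just before it. calibration takes no time and is no camera call; for the wrist camera it gives the pose at the moment of the call.
- env.job_done(): hands the job in; it is judged then, once.
The state is a dict: "time_s": time; "qpos": joint angles; "dq": joint speeds; "joint_efforts": joint torques, N m; "position": TCP position; "tcp_rot": TCP orientation; "force": force on the tool from outside, world axes, zero at the start; "ft_torque": the same for the moment, N m; "width": finger opening in m; "grasp_force": force on a finger pad.
Only numpy, scipy, OpenCV 4.12 (cv2) and the standard library are available. Lean on these libraries where they do the work, as an engineer would, in place of code of your own. Each camera call takes 0.05 s, during which the arm holds its last target. There are 200 camera calls.

## Working session

There is one attempt and no reset: what is moved stays moved. The work goes in short steps, Python scripts to look and compute and a shell command to move; the robot and the scene stay as the last step left them, time stands still between calls to the robot, and variables do not carry over. Pictures are saved under pics/ and viewed, at most 10 in all, crops included, and the job is handed in when it is done.

```bash
mkdir -p pics
python3 - <<'E'
from cell import env
import cv2,numpy as np
a=env.grab_frame("top");b=env.grab_frame("scene")
cv2.imwrite("pics/top.png",a[:,:,::-1]);cv2.imwrite("pics/scene.png",b[:,:,::-1])
s=env.read_state();print(s['time_s'],s['position'],s['tcp_rot'],s['width'])
E
```

```text
0.1 [0.19143919 0.51528047 0.2308023 ] [[-9.37367226e-01  3.48342458e-01 -4.64594536e-04]
 [ 3.48342756e-01  9.37366705e-01 -9.91911177e-04]
 [ 8.99706724e-05 -1.09162317e-03 -9.99999400e-01]] 0.08523079154612055
```

View pics/top.png

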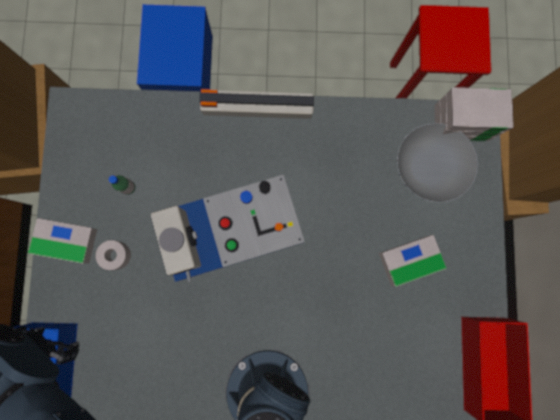

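View pics/scene.png

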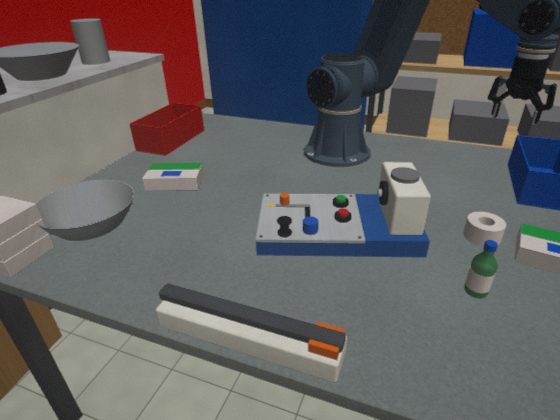

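The top view shows the coder at about (225,228), rotated some 15°. The green button is at (232,245), red (225,223), orange knob (278,227), slot corner (258,234), tin (246,197) and ribbon (265,187). Next I'll measure these in world coordinates.

```bash
cat > h.py <<'E'
import cv2,numpy as np
from cell import env
def ray(uv,z,c):
    R=cv2.Rodrigues(np.array(c['rvec'],float))[0];t=np.array(c['tvec'],float).ravel()
    p=cv2.undistortPoints(np.array([[uv]],float),np.array(c['mtx'],float),None)[0,0]
    d=R.T@np.array([p[0],p[1],1]);o=-R.T@t
    return o+d*(z-o[2])/d[2]
def blobs(img,lo,hi,roi=None,amin=8):
    h=cv2.cvtColor(img,cv2.COLOR_RGB2HSV)
    m=cv2.inRange(h,np.array(lo),np.array(hi))
    if roi: q=np.zeros_like(m);x0,y0,x1,y1=roi;q[y0:y1,x0:x1]=m[y0:y1,x0:x1];m=q
    n,l,s,c=cv2.connectedComponentsWithStats(m)
    return [(c[i],s[i,4],s[i,:4]) for i in range(1,n) if s[i,4]>=amin]
E
python3 - <<'E'
from h import *
cols=dict(red=((0,150,80),(5,255,255),.058),green=((50,120,50),(85,255,255),.058),orange=((8,150,120),(17,255,255),.081),yellow=((20,120,120),(33,255,255),.048))
for n,f,roi in(("top","pics/top.png",(150,170,310,285)),("scene","pics/scene.png",(250,160,430,255))):
    im=cv2.imread(f)[:,:,::-1].copy();c=env.calibration(n)
    for k,(lo,hi,z) in cols.items():
        for b in blobs(im,lo,hi,roi,4): print(n,k,b[0].round(1),b[1],b[2],ray(b[0],z,c).round(4))
    if n=="top":
        h=cv2.cvtColor(im,cv2.COLOR_RGB2HSV);m=cv2.inRange(h,(0,0,130),(180,60,255));m[:, :200]=0;m[:170]=0;m[285:]=0;m[:,310:]=0
        cs=max(cv2.findContours(m,0,2)[0],key=cv2.contourArea);r=cv2.minAreaRect(cs);print(r)
        for p in cv2.boxPoints(r):print(p,ray(p,.048,c).round(4))
E
```

```text
top red [224.4 222.4] 62 [220 218  10  10] [0.508  0.1443 0.058 ]
top green [252.5 211.8] 11 [251 210   4   4] [0.5431 0.0599 0.058 ]
top green [231.1 244.6] 78 [227 240  10  10] [0.4412 0.1211 0.058 ]
top orange [278.3 226.6] 47 [275 223   8   8] [ 0.4981 -0.0198  0.081 ]
top yellow [289.9 223.6] 17 [288 222   5   4] [ 0.5113 -0.0557  0.048 ]
((253.03213500976562, 219.9403839111328), (69.25083923339844, 83.235107421875), 73.3007583618164)
[203.2202  198.73395] [0.5806 0.2141 0.048 ]
[282.94498 174.81653] [ 0.6637 -0.0304  0.048 ]
[302.84406 241.14682] [ 0.4584 -0.0968  0.048 ]
[223.1193  265.06424] [0.379  0.1438 0.048 ]
scene red [343.  212.1] 57 [338 209  11   8] [0.499  0.1427 0.058 ]
scene green [340.6 198.6] 63 [336 195  10   8] [0.4348 0.1205 0.058 ]
scene orange [284.8 198.2] 79 [280 193   9  12] [ 0.5191 -0.0097  0.081 ]
scene yellow [270.5 205. ] 16 [268 204   6   3] [ 0.514  -0.0536  0.048 ]
```

```bash
python3 -m creep '[[[13,-22,0],-0.037],[[13,-22,0],-0.037],[[13,-22,0],-0.037],[[13,-22,0],-0.037],[[13,-22,0],-0.037],[[13,-22,0],-0.037],[[13,-22,0],-0.037],[[13,-22,0],-0.037]]' 0
python3 -m creep '[[[13,-22,0],-0.037],[[13,-22,0],-0.037],[[13,-22,0],-0.037],[[13,-22,0],-0.037],[[13,-22,0],-0.037],[[13,-22,0],-0.037],[[13,-22,0],-0.037],[[13,-22,0],-0.037]]' 
python3 -m creep '[[[13,-22,0],-0.037],[[13,-22,0],-0.037],[[13,-22,0],-0.037],[[13,-22,0],-0.037],[[13,-22,0],-0.037],[[13,-22,0],-0.037],[[13,-22,0],-0.037],[[13,-22,0],-0.037],[[0,0,0],0],[[0,0,0],0]]'
python3 - <<'E'
from h import *
c=env.calibration("wrist");im=env.grab_frame("wrist");cv2.imwrite("pics/w1.png",im[:,:,::-1])
s=env.read_state();print(s['qpos'],s['tcp_rot'])
for k,lo,hi,z in(("green",(50,120,50),(85,255,255),.058),("red",(0,150,80),(5,255,255),.058),("orange",(8,150,120),(17,255,255),.081),("yellow",(20,120,120),(33,255,255),.048)):
    for b in blobs(im,lo,hi,None,40): print(k,b[0].round(1),b[1],b[2],ray(b[0],z,c).round(4))
E
```

```text
time_s: 0.77
position: [0.2959, 0.3383, 0.2311]
tcp_rot: [[-0.794, 0.608, -0.0], [0.608, 0.794, -0.0], [0.0, -0.0, -1.0]]
force: [0.0, -0.1, -0.9]
width: -0.0
grasp_force: 0.0
time_s: 1.43
position: [0.3999, 0.1623, 0.2312]
tcp_rot: [[-0.582, 0.813, -0.0], [0.813, 0.582, -0.0], [0.0, -0.0, -1.0]]
force: [-0.2, 1.0, -1.0]
width: -0.0
grasp_force: 0.0
time_s: 2.27
position: [0.5035, -0.0132, 0.2308]
tcp_rot: [[-0.32, 0.947, -0.001], [0.948, 0.32, 0.0], [0.001, -0.001, -1.0]]
force: [-0.2, 0.6, 0.7]
width: -0.0
grasp_force: 0.0
[-1.17255453e-01  2.66936438e-01  1.76951270e+00  1.94082771e-04
  1.10617521e+00 -4.44115163e-01] [[-3.20987840e-01  9.47082783e-01 -1.00430475e-03]
 [ 9.47083126e-01  3.20988267e-01  2.93010850e-04]
 [ 5.99875571e-04 -8.57107160e-04 -9.99999453e-01]]
green [250.6  10.6] 731 [234   0  35  26] [0.441  0.1194 0.058 ]
green [338.9 119.9] 251 [331 113  17  15] [0.5428 0.0611 0.058 ]
red [338.2   9.9] 678 [322   0  34  24] [0.5094 0.1431 0.058 ]
orange [264.3 191. ] 683 [251 175  27  32] [ 0.4987 -0.0172  0.081 ]
yellow [265. 221.] 195 [259 214  13  15] [ 0.511  -0.0547  0.048 ]
```

View pics/w1.png

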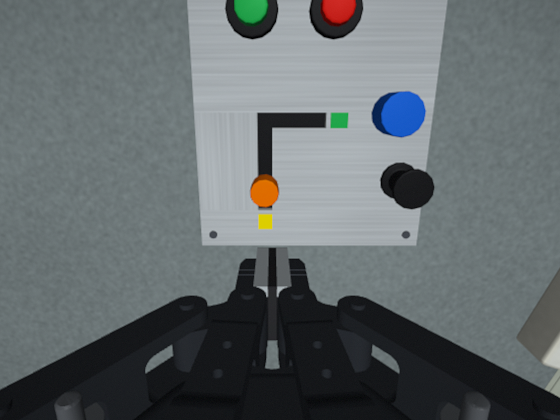

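The wrist view shows the slot corner near (265,120), knob (264,190), yellow mark (265,221) and green mark (339,120). The deck is square to the tool.

Run:
```python
from h import *
c=env.calibration("wrist")
# pose from marks/slot; coder yaw
im=cv2.imread("pics/w1.png")[:,:,::-1].copy()
g=cv2.cvtColor(im,cv2.COLOR_RGB2GRAY)
print("col",g[145,245:285]);print("row",g[100:140,300]);print("end",g[200:216,265])
P=lambda u,v,z:ray((u,v),z,c)[:2]
y=P(265,221,.048);gr=P(338.9,119.9,.048);co=P(265,120,.048)
ex=gr-co;ey=co-y;print("yaws",np.arctan2(ex[1],ex[0]),np.arctan2(-ey[0],ey[1]),np.linalg.norm(ex),np.linalg.norm(ey))
a=(np.arctan2(ex[1],ex[0])+np.arctan2(-ey[0],ey[1]))/2
R=np.array([[np.cos(a),-np.sin(a)],[np.sin(a),np.cos(a)]])
o=co-R@[-.025,-.005];print("yaw",a,"origin",o,"corner",co)
for n,p in dict(knobtop=P(264.3,188.5,.081),slotend=P(265,209,.048),green=P(250.6,8,.058),red=P(338,8,.058),tin=P(402,113,.078),rib=P(413,188,.088),tcp=np.array(env.read_state()['position'][:2])).items():print(n,p.round(4),(R.T@(p-o)).round(4))
```

```text
col [172 173 170 170 174 176 176 175 175 175 175 177 125  42  26  30  31  30
  28  27  29  28  30  30  29  27  27 147 179 175 174 173 175 174 175 175
 175 174 174 175]
row [173 171 169 168 169 166 167 173 175 174 174 182 135  49  29  32  32  29
  31  29  31  31  31  32  30  30  23  83 155 177 169 169 173 175 175 175
 174 173 173 174]
end [129 128 129 129 129 130 111  80  95 122 162 180 176 172 184 188]
yaws 0.32837186049989175 0.3213406132277287 0.06855072021792588 0.09907682877428316
yaw 0.32485623686381027 origin [0.50149307 0.05274321] corner [0.47939652 0.04002541]
knobtop [ 0.4976 -0.0143] [-0.0251 -0.0623]
slotend [ 0.5067 -0.042 ] [-0.0253 -0.0914]
green [0.4398 0.122 ] [-0.0364  0.0853]
red [0.5081 0.1451] [0.0358 0.0854]
tin [0.5864 0.0837] [0.0904 0.0022]
rib [0.6182 0.0289] [ 0.103  -0.0599]
tcp [ 0.5032 -0.0124] [-0.0192 -0.0623]
```

```bash
python3 -m creep '[[[4,-21.5,0],0],[[4,-21,0],0],[[0,0,-24],0],[[0,0,-24],0],[[0,0,-24],0],[[0,0,-24],0],[[0,0,-24],0],[[0,0,-24],0],[[0,0,-20],0],[[0,0,-5],0]]'
python3 -m creep '[[[0,0,0],0],[[-1.6,4.7,0],0],[[-1.6,4.7,0],0],[[-1.6,4.7,0],0],[[0,0,0],0],[[0,0,0],0]]'
python3 - <<'E'
from h import *
im=env.grab_frame("wrist");cv2.imwrite("pics/w2.png",im[:,:,::-1])
E
```

```text
time_s: 3.15
position: [0.5096, -0.0536, 0.0597]
tcp_rot: [[-0.323, 0.947, -0.004], [0.947, 0.323, 0.001], [0.002, -0.004, -1.0]]
force: [-0.9, -0.7, 0.0]
width: 0.0
grasp_force: 0.0
time_s: 3.65
position: [0.5069, -0.0405, 0.0629]
tcp_rot: [[-0.322, 0.947, 0.001], [0.947, 0.322, -0.0], [-0.0, 0.001, -1.0]]
force: [0.4, 0.6, -0.3]
width: -0.0001
grasp_force: 0.0
```

View pics/w2.png

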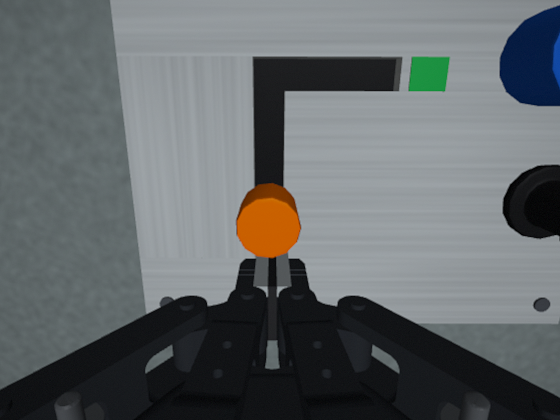

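The fingers are centred behind the knob, which sits at (268,220), and almost touching it. I'll push along the first leg now.

```bash
python3 -m creep '[[[-1.0,2.8,0],0],[[-1.0,2.8,0],0],[[-1.6,4.7,0],0],[[-1.6,4.7,0],0],[[-1.6,4.7,0],0],[[-1.6,4.7,0],0],[[-1.6,4.7,0],0],[[-1.6,4.7,0],0],[[-1.6,4.7,0],0],[[-1.6,4.7,0],0]]'
python3 -m creep '[[[-1.6,4.7,0],0],[[-1.0,2.8,0],0],[[0,0,0],0],[[0,0,0],0]]'
python3 - <<'E'
from h import *
im=env.grab_frame("wrist");cv2.imwrite("pics/w3.png",im[:,:,::-1])
p=np.array(env.read_state()['position'][:2])-[.5015,.0527];a=.325;print(np.cos(a)*p[0]+np.sin(a)*p[1],-np.sin(a)*p[0]+np.cos(a)*p[1])
E
```

```text
time_s: 4.53
position: [0.4918, 0.0029, 0.0623]
tcp_rot: [[-0.321, 0.947, 0.0], [0.947, 0.321, 0.0], [-0.0, 0.0, -1.0]]
force: [0.9, -1.0, 1.0]
width: 0.0002
grasp_force: 0.7
time_s: 4.87
position: [0.489, 0.0101, 0.0622]
tcp_rot: [[-0.322, 0.947, -0.001], [0.947, 0.322, 0.0], [0.0, -0.001, -1.0]]
force: [0.1, -0.1, -0.4]
width: 0.0
grasp_force: 0.0
-0.02540076434475328 -0.036622899671939296
```

View pics/w3.png

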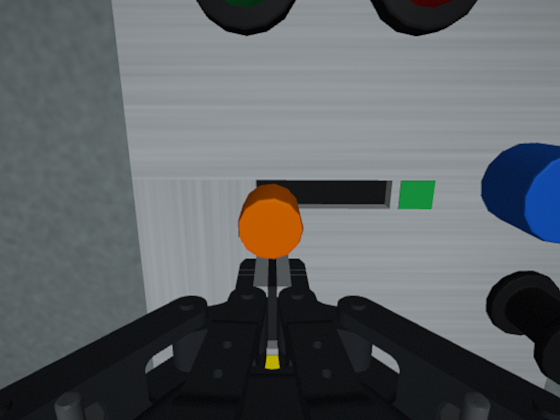

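The knob has followed and stands just short of the corner. I'll finish the leg in small steps while watching the force.

```bash
python3 -m creep '[[[-0.8,2.35,0],0],[[-0.8,2.35,0],0],[[-0.3,1,0],0],[[0,0,0],0],[[0,0,0],0]]' | grep -E "pos|force"
python3 -m creep '[[[-0.3,1,0],0],[[0,0,0],0]]'| grep -E "pos|force"
python3 -m creep '[[[-0.3,1,0],0],[[0,0,0],0]]'| grep -E "pos|force"
python3 -m creep '[[[-0.3,1,0],0],[[0,0,0],0]]'| grep -E "pos|force"
```

```text
position: [0.4874, 0.0157, 0.0623]
force: [0.1, 0.5, 0.4]
grasp_force: 0.0
position: [0.4871, 0.0166, 0.0623]
force: [0.1, -0.8, 0.3]
grasp_force: 0.3
position: [0.4868, 0.0176, 0.0623]
force: [0.2, -0.3, -0.1]
grasp_force: 0.3
position: [0.4866, 0.0184, 0.0623]
force: [0.1, -2.6, 0.2]
grasp_force: 1.4
```

```bash
python3 -m creep '[[[-0.3,1,0],0],[[0,0,0],0]]'| grep -E "pos|force"
python3 - <<'E'
from h import *
im=env.grab_frame("wrist");cv2.imwrite("pics/w4.png",im[100:300,150:450,::-1])
E
```

```text
position: [0.4866, 0.0189, 0.0624]
force: [0.0, -8.5, 0.6]
grasp_force: 4.4
```

View pics/w4.png

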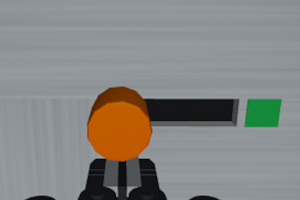

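The wall is reached, with the force rising to 8.5 N, so the knob is at the corner. I'll go round to its -x side.

```bash
python3 -m creep '[[[2.4,-7.1,0],0],[[2.4,-7.1,0],0],[[0,0,0],0],[[-12.3,-4.1,0],0],[[-12.3,-4.1,0],0],[[-12.3,-4.1,0],0],[[0,0,0],0],[[-4,12,0],0],[[-4,12,0],0],[[-4,12,0],0]]'| grep -E "pos|force"
python3 -m creep '[[[0,0,0],0],[[0,0,0],0]]'| grep -E "pos|force"
python3 - <<'E'
from h import *
im=env.grab_frame("wrist");cv2.imwrite("pics/w5.png",im[:,:,::-1])
p=np.array(env.read_state()['position'][:2])-[.5015,.0527];a=.325;print(np.cos(a)*p[0]+np.sin(a)*p[1],-np.sin(a)*p[0]+np.cos(a)*p[1])
E
```

```text
position: [0.4427, 0.0295, 0.0624]
force: [-0.8, 0.1, 0.5]
grasp_force: 0.0
position: [0.4427, 0.0293, 0.0624]
force: [0.2, 0.0, 0.3]
grasp_force: 0.0
-0.06325495053309203 -0.0037483319176853554
```

View pics/w5.png

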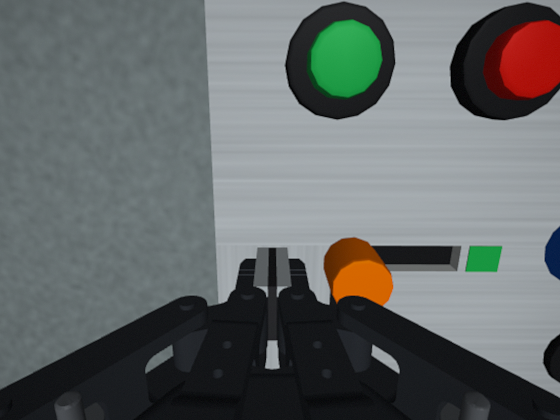

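The fingers stand left of the knob and in line with the second leg. Pushing along +x now.

```bash
python3 -m creep '[[[3.8,1.3,0],0],[[3.8,1.3,0],0],[[3.8,1.3,0],0],[[3.8,1.3,0],0],[[0,0,0],0]]'| grep -E "pos|force"
python3 -m creep '[[[3.8,1.3,0],0],[[3.8,1.3,0],0],[[3.8,1.3,0],0],[[3.8,1.3,0],0],[[3.8,1.3,0],0],[[3.8,1.3,0],0],[[3.8,1.3,0],0],[[3.8,1.3,0],0],[[0,0,0],0]]'| grep -E "pos|force"
python3 -m creep '[[[2.8,1,0],0],[[2.8,1,0],0],[[0,0,0],0]]'| grep -E "pos|force"
python3 - <<'E'
from h import *
im=env.grab_frame("wrist");cv2.imwrite("pics/w6.png",im[:,:,::-1])
p=np.array(env.read_state()['position'][:2])-[.5015,.0527];a=.325;print(np.cos(a)*p[0]+np.sin(a)*p[1],-np.sin(a)*p[0]+np.cos(a)*p[1])
E
```

```text
position: [0.4582, 0.0342, 0.0623]
force: [-0.4, 0.8, 0.8]
grasp_force: 0.0
position: [0.4886, 0.0449, 0.0624]
force: [0.9, -0.1, 0.0]
grasp_force: 0.0
position: [0.4939, 0.0468, 0.0624]
force: [1.0, 0.9, -0.2]
grasp_force: 0.1
-0.009235775800297589 -0.0031398719712492683
```

View pics/w6.png

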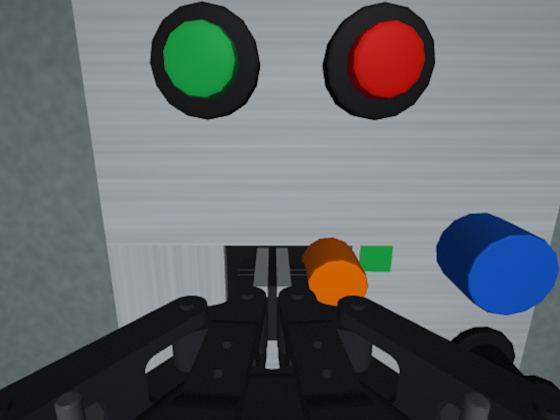

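The knob follows and is a few mm short of the end. I'll close that gap, checking the force.

```bash
python3 -m creep '[[[2.8,1,0],0],[[1.9,0.6,0],0],[[0,0,0],0]]'| grep -E "pos|force"
python3 -m creep '[[[0.95,0.3,0],0],[[0,0,0],0]]'| grep -E "pos|force"
python3 -m creep '[[[0.95,0.3,0],0],[[0,0,0],0]]'| grep -E "pos|force"
python3 -m creep '[[[0.95,0.3,0],0],[[0,0,0],0]]'| grep -E "pos|force"
```

```text
position: [0.4984, 0.0484, 0.0623]
force: [-0.8, -0.6, -0.3]
grasp_force: 0.1
position: [0.4991, 0.0486, 0.0623]
force: [-1.4, -1.4, -0.0]
grasp_force: 0.4
position: [0.5, 0.0489, 0.0623]
force: [-0.9, -0.4, -0.1]
grasp_force: 0.6
position: [0.501, 0.0492, 0.0623]
force: [-1.2, 0.4, 0.5]
grasp_force: 0.6
```

```bash
python3 -m creep '[[[0.95,0.3,0],0],[[0,0,0],0]]'| grep -E "pos|force"
python3 -m creep '[[[0.95,0.3,0],0],[[0,0,0],0]]'| grep -E "pos|force"
python3 -m creep '[[[0,0,0],0],[[0,0,0],0]]'| grep -E "pos|force"
```

```text
position: [0.5019, 0.0495, 0.0623]
force: [-1.5, 0.1, -0.0]
grasp_force: 0.6
position: [0.5022, 0.0497, 0.0621]
force: [-5.0, -1.1, 2.8]
grasp_force: 2.5
position: [0.5023, 0.0497, 0.0622]
force: [-5.2, -1.8, 1.8]
grasp_force: 2.6
```

```bash
python3 -m creep '[[[-5.7,-1.9,0],0],[[-5.7,-1.9,0],0],[[0,0,20],0],[[0,0,20],0],[[0,0,20],0],[[-12.5,19,0],0],[[-12.5,19,0],0],[[0,0,0],0],[[0,0,0],0]]'| grep -E "pos|force"
python3 - <<'E'
from h import *
c=env.calibration("wrist");s=env.read_state()
im=env.grab_frame("wrist");cv2.imwrite("pics/w7.png",im[:,:,::-1])
R=cv2.Rodrigues(np.array(c['rvec'],float))[0];o=-R.T@np.array(c['tvec'],float).ravel()
print("cam in tool",np.array(s['tcp_rot']).T@(o-s['position']))
a=.325;Rc=np.array([[np.cos(a),-np.sin(a)],[np.sin(a),np.cos(a)]])
for k,lo,hi,z in(("green",(50,120,50),(85,255,255),.058),("red",(0,150,80),(5,255,255),.058),("orange",(8,150,120),(17,255,255),.081)):
    for b in blobs(im,lo,hi,None,40): p=ray(b[0],z,c)[:2];print(k,b[0].round(1),b[2],p.round(4),(Rc.T@(p-[.5015,.0527])).round(4))
E
```

```text
position: [0.466, 0.0843, 0.1225]
force: [1.0, 0.2, -0.7]
grasp_force: 0.0
cam in tool [ 0.07145396  0.00099258 -0.14312559]
green [250.3 154.8] [227 131  48  49] [0.4411 0.12  ] [-0.0358  0.083 ]
green [369.8 278. ] [359 271  19  18] [0.5431 0.0668] [0.0439 0.    ]
red [370.8 155.2] [347 131  49  49] [0.5105 0.1434] [0.0375 0.0831]
orange [351.4 286.3] [332 267  40  39] [0.5238 0.0675] [0.0258 0.0069]
```

View pics/w7.png

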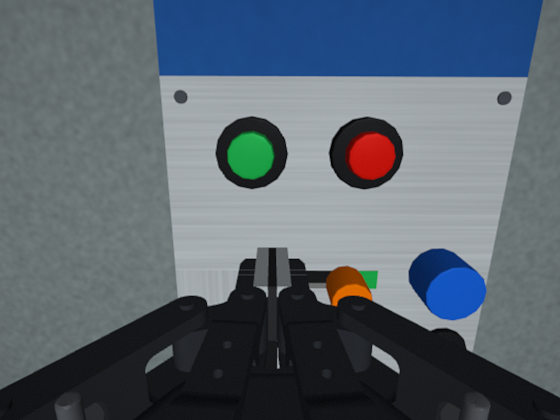

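The knob is home: it sits against the green mark at (351,286). The green button is at (250,155). I'll move over the button and press.

```bash
python3 -m creep '[[[-12.4,19,0],0],[[-12.4,19,0],0],[[0,0,0],0],[[0,0,-16],0],[[0,0,-16],0],[[0,0,-12],0],[[0,0,0],0],[[0,0,0],0]]'| grep -E "pos|force"
python3 -m creep '[[[0,0,-2],0],[[0,0,-2],0],[[0,0,-2],0],[[0,0,0],0]]'| grep -E "pos|force"
python3 -m creep '[[[0,0,-1.5],0],[[0,0,-1.5],0],[[0,0,0],0]]'| grep -E "pos|force"
```

```text
position: [0.4419, 0.1213, 0.0781]
force: [0.1, -0.0, -0.4]
grasp_force: 0.0
position: [0.4417, 0.1219, 0.0723]
force: [-0.2, -0.5, 0.5]
grasp_force: 0.0
position: [0.4418, 0.122, 0.0693]
force: [0.1, -0.5, 1.3]
grasp_force: 0.9
```

```bash
python3 -m creep '[[[0,0,-1.5],0],[[0,0,-1.5],0],[[0,0,0],0]]'| grep -E "pos|force:"
python3 -m creep '[[[0,0,-1],0],[[0,0,-1],0],[[0,0,0],0]]'| grep -E "pos|force:"
python3 -m creep '[[[0,0,-1],0],[[0,0,0],0]]'| grep -E "pos|force:"
python3 -m creep '[[[0,0,-1],0],[[0,0,0],0]]'| grep -E "pos|force:"
```

```text
position: [0.4418, 0.122, 0.0662]
force: [0.3, 0.6, 4.9]
grasp_force: 1.8
position: [0.4418, 0.122, 0.0642]
force: [0.6, 0.1, 5.2]
grasp_force: 2.3
position: [0.4418, 0.122, 0.0639]
force: [-2.1, -0.9, 14.7]
grasp_force: 7.1
position: [0.4419, 0.122, 0.0636]
force: [-6.9, -1.8, 28.8]
grasp_force: 14.1
```

The button bottomed out about 6 mm below first contact. I'll release it, retreat, and check.

```bash
python3 -m creep '[[[0,0,2],0],[[0,0,6],0],[[0,0,15],0],[[0,0,25],0],[[0,0,25],0],[[0,0,25],0],[[4,-12,20],0],[[4,-12,10],0],[[0,0,0],0],[[0,0,0],0]]'
python3 - <<'E'
from h import *
im=env.grab_frame("wrist");im2=env.grab_frame("top");cv2.imwrite("pics/w8.png",np.hstack([im[:, 60:500],im2[130:320,130:330].repeat(2,0).repeat(2,1)[:420] if 0 else cv2.resize(im2[150:300,170:320],(360,420))])[:,:,::-1])
E
```

```text
time_s: 13.53
position: [0.4494, 0.0978, 0.1901]
tcp_rot: [[-0.32, 0.947, -0.0], [0.947, 0.32, 0.0], [0.0, -0.0, -1.0]]
force: [-0.1, 0.1, -0.4]
width: -0.0
grasp_force: 0.0
```

View pics/w8.png

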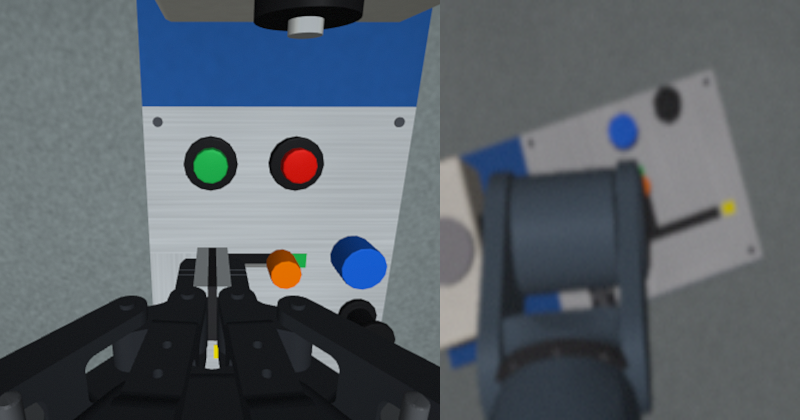

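The knob is home at the green mark, the green button is back up, and the red button, tin and ribbon have not been touched. Handing in.

```bash
python3 -c "
from cell import env
print(env.job_done())"
```

```text
the job is handed in; nothing more can be done
None
```

The job is handed in, about 13.5 s in: the knob was pushed fully home to the green mark, then the green start button was pressed all the way down and released; nothing else was touched.

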